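# Reverse the power feeder at its console: stop, change direction, start again

## Task

The power feeder is running the wrong way for the next cut. On its console (the larger of the two sloping boxes, the one with a rocker and a dial) first press the mushroom-headed stop key until it stays in and the start key pops out, then tip the direction rocker over by pushing down its raised right-hand half, and only then press the round start key in again until it stays. Do it with the closed fingertips: pinch, lift or shove nothing, leave the dust extractor's smaller box running as it is, and leave the things lying around alone.

Things in the scene. Friction and masses are not known exactly. Their poses are not given: they have to be found in the camera images.
- feeder_console: Feeder console: grey desk housing, metal face, 112 mm deep (x, to its back), 154 wide (y, to its left), 38 high in front, 64 at the back, 2.4 kg, loose on the table. Origin: centre of underside. Face slopes 13 deg (0.228 rad) down to the front, its centre 51 mm up. Mm from there, up the slope and left: start (-27,38), stop (-27,-38), rocker (25,26), fixed dial 17 high (26,-46).
- feeder_stop_top (a point): Centre of the top of the feeder's stop key: a black mushroom head 36 mm across, its top 22 mm above the face when out (front right on the console). Frame: x up the slope, y to the left, z square out of the face.
- feeder_start_top (a point): Centre of the top of the feeder's start key: a flat black round key 25 mm across in a low collar 3.5 mm high, its top 10 mm above the face when out and 5 mm when in (front left on the console). Same frame as the stop key's.
- rocker_right (a point): Middle of the top of the direction rocker's right half, 19 mm right of its pivot. The rocker is black, 56 mm long (left to right), 25 mm wide, behind the start key. This half stands up at first, this point 14 mm above the face, and comes down 7 mm as the rocker tips over. z points out of the rocker's top (which leans 0.18 rad either way from the face), y along it to the left.
- rocker_left (a point): The same point on the rocker's left half, which is down at first.
- feeder_stop (a joint): Travel of the stop key, square to the face: 0 out, 0.005 m fully in. Out at first. An inner see-saw with an over-centre weight ties it to the start key: pressing either one in (4 N at first, then less; past half-way it snaps home and stays) pushes the other out.
- feeder_start (a joint): Travel of the start key, square to the face: 0 out, 0.005 m fully in. In at first (the feeder runs); tied to the stop key.
- direction_rocker (a joint): Lean of the direction rocker: 0 left half down (as at first), 0.36 rad right half down. An over-centre weight holds it at either end; about 2.5 N on the middle of the raised half tips it, and past half-way it snaps over by itself.
- extractor_box: The dust extractor's box, to be left alone: like the console but smaller, 86 mm deep, 126 wide, 36 high in front and 55 at the back, with only a start key (33 mm left of the middle of its face) and a stop key (33 mm right), no rocker, no dial. Origin: centre of underside; same axes. Of the two boxes either may stand on the left, the other on the right.
- extractor_start (a joint): Travel of the extractor's start key: 0 out, 0.005 m in. In at first and to stay so.
- extractor_stop (a joint): Travel of the extractor's stop key: 0 out, 0.005 m in. Out at first and to stay so.
- wedge: Bystander: a plain beech wedge, 30 x 120 x 24 mm, lying between the two boxes. Origin: centre of the underside.
- pencil: Bystander: a carpenter's pencil, 9 x 118 x 8 mm, lying at the left edge of the table. Origin: centre of the underside.
- offcut_1: Bystander: a light wooden offcut, 50 x 110 x 32 mm, behind on the left. Origin: centre of the underside.
- oil_can: Bystander: a small oil can with a thin upright spout, 72 mm across, 165 mm high, at the back on the left. Origin: centre of the underside.
- offcut_2: Bystander: a dark wooden offcut, 60 x 75 x 22 mm, on the right. Origin: centre of the underside.
- tape_measure: Bystander: a pocket tape measure, 36 x 78 x 61 mm, behind on the right. Origin: centre of the underside.
- setting_block: Bystander: a bright setting block with a black button, 40 x 60 x 46 mm, behind on the right. Origin: centre of the underside.
- spindle_ring_1: Bystander: a grey steel spindle ring, 60 mm across, 20 mm high, behind on the right. Origin: centre of the underside.

How it is judged:
By the outcome, as a careful person would: the job done as asked, in the order asked, and still so for the second after the job is handed in, with the robot touching nothing.
It also fails if it takes over 38 s, if anything falls off the work surface, if the arm or the gripper's body presses on something with over 40 N, if the wrist force passes 120 N, or if a joint passes its speed limit or range.

## Robot

A 7-joint arm with a two-finger parallel gripper is mounted at the origin on a cart in front of the work surface, level with it; the furniture and walls round the work are solid. World frame = base frame: x ahead of the robot, y to its left, z up, the work surface at z = 0. Lengths are in m, angles in degrees, forces in N, time in s.
With the tool pointing down it reaches from about 0.425 to 0.875 m from the base axis. Payload 4.7 kg.
Tool frame: the origin (TCP) lies at the very end of the fingers, on their centre line; the grasp point (between the pads) lies 19 mm behind it (env.grip_point_offset is the distance from the TCP to the grasp point, in m); z points along the fingers, y is the line along which they close (so a half turn about z gives the same grasp; the last joint's range is limited). The gripper opens to 87 mm and grips with 3 to 60 N. Pads are 19 mm wide; open, the fingers measure 117 mm over their backs; the gripper's body (75 mm by 190 mm) begins 51 mm behind the grasp point.
Start: joints at [70.594, 18.392, -4.016, 83.108, 1.295, 78.541, -3.26], TCP at [0.225, -0.61, 0.223] pointing down, gripper open.
Joint ranges: [-163.93, 163.93], [-17.29, 119.83], [-79.2, 71.16], [3.27, 140.29], [-89.18, 269.18], [5.43, 117.66], [-154.24, 154.24]. Speed limits (degrees/s): [147.25, 147.25, 180, 180, 180, 180, 180].

## Interface

Orientations are given as [roll, pitch, yaw] about the fixed x, y, z axes, in that order (R = Rz(yaw) Ry(pitch) Rx(roll)).
In Python, from cell import env gives the robot as it stands.
- The arm moves only by the tool jog_arm, never from a script. Its argument "motion" is a list of rows, each an object of numbers: "x", "y", "z": the shift along the tool's x, y, z in cm; "ax", "ay", "az": the turn, a rotation vector about the tool's x, y, z in degrees. In form: [{"x": .., "y": .., "z": .., "ax": .., "ay": .., "az": ..}, ...]. A call has exactly 5 rows; each row shifts and turns the commanded pose from where the row before left it, along the tool's axes as they then stand; what a row does not reach is not made up. A row lasts 1/10 s, in which the tool goes at most 50 mm and 8.59 degrees, less where a joint would pass 70% of its speed; a pose out of reach is approached as far as the arm can. A call is refused whole if a number of a shift passes 5 or a number of a turn 8.59, either way. A call with a gripper value outside its range is refused whole. "claw" is the gripper command: -1 is shut, 1 is fully open, values between are in proportion, set as the call begins (left out, the last holds). The fingers move at their own pace and stop on an object; "squeeze" is the grip in N (left out, the last holds). Time passes only in rows, so rows that do not move let the fingers close, or fill a call up. It gives the time, the measured TCP pose, the force, the opening and the grip force at its end, in the units of the state.
- env.get_obs(): the state, without advancing time (a new reading comes with each control period).
- env.read_camera(name): name is "scene" or "top" or "wrist"; returns the picture (400x640x3 uint8, red, green, blue); there is no depth.
- env.camera_params(name): a dict with "fx", "fy", "cx", "cy" (pixels), "extrinsics" (4x4, takes a point from world to camera coordinates). Camera axes: x right, y up, looking along -z (the intrinsics and any distortion apply to the point x, -y, -z); pixel columns grow to the right and rows downward; lengths in m; the calibration is good to about 2 mm. The wrist camera is an equidistant fisheye: a pixel r from the principal point sees the ray r / f radians off the axis. A picture is of the moment at which its call begins: read the wrist's pose just before it. camera_params takes no time and is no camera call; for the wrist camera it gives the pose at the moment of the call.
- env.sign_off(): hands the job in; it is judged then, once.
The state is a dict: "time_s": time; "qpos": joint angles; "joint_velocities": joint speeds; "effort": joint torques, N m; "tool_pos": TCP position; "tool_rot": TCP orientation; "force": force on the tool from outside, world axes, zero at the start; "wrist_torque": the same for the moment, N m; "grip_width": finger opening in m; "grasp_force": force on a finger pad.
Only numpy, scipy, OpenCV 4.12 (cv2) and the standard library are available. Lean on these libraries where they do the work, as an engineer would, in place of code of your own. Each camera call takes 0.05 s, during which the arm holds its last target. There are 200 camera calls.

## Working session

There is one attempt and no reset: what is moved stays moved. The work goes in short steps, Python scripts to look and compute and a tool call to move; the robot and the scene stay as the last step left them, time stands still between calls to the robot, and variables do not carry over. Pictures are saved under pics/ and viewed, at most 10 in all, crops included, and the job is handed in when it is done.

Besides the shell and the picture viewer there is one more tool, called after ">>>" by a JSON object that holds its "op" and its "data". jog_arm: Moves the arm, as the interface text tells. Its arguments: {"type":"object","properties":{"motion":{"type":"array"},"claw":{"type":"number"},"squeeze":{"type":"number"}},"required":["motion"]}

```bash
ls; mkdir -p pics; python3 - <<'E'
from cell import env
import cv2,numpy as np
o=env.get_obs();print({k:np.round(v,3) for k,v in o.items()})
for n in("scene","top"):
    p=env.camera_params(n);print(n,{k:np.round(v,4).tolist() for k,v in p.items()})
    cv2.imwrite(f"pics/{n}0.png",env.read_camera(n)[:,:,::-1])
E
```

```text
pics
{'time_s': np.float64(0.0), 'qpos': array([70.596, 18.44 , -4.015, 83.173,  1.295, 78.539, -3.259]), 'joint_velocities': array([ 0.081, -0.023, -0.039, -0.037,  0.044, -0.034,  0.093]), 'effort': array([-0.0000e+00, -4.9129e+01, -4.0400e-01, -3.1252e+01, -6.4000e-02,
        4.4000e-02,  0.0000e+00]), 'tool_pos': array([ 0.224, -0.609,  0.221]), 'tool_rot': array([-1.79894e+02,  6.00000e-03,  2.02140e+01]), 'force': array([-0.088, -0.058,  0.73 ]), 'wrist_torque': array([-0.034, -0.008, -0.033]), 'grasp_force': np.float64(0.0), 'grip_width': np.float64(0.087)}
scene {'fx': 424.1194, 'fy': 424.1194, 'cx': 315.5267, 'cy': 205.4688, 'extrinsics': [[-0.5658, -0.8244, -0.0156, 0.3168], [0.4151, -0.3011, 0.8585, -0.3094], [-0.7125, 0.4792, 0.5126, -0.4695], [0.0, 0.0, 0.0, 1.0]]}
top {'fx': 438.2745, 'fy': 438.2745, 'cx': 322.4759, 'cy': 199.329, 'extrinsics': [[-0.021, -0.9998, -0.0036, -0.0079], [0.9802, -0.0213, 0.1966, -0.5617], [-0.1967, 0.0006, 0.9805, -0.8865], [0.0, 0.0, 0.0, 1.0]]}
```

View pics/scene0.png

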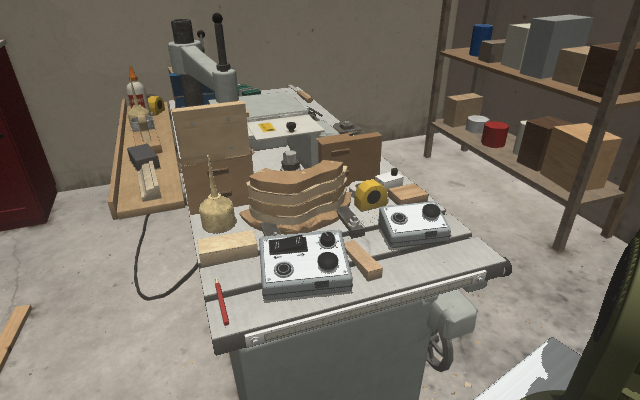

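View pics/top0.png

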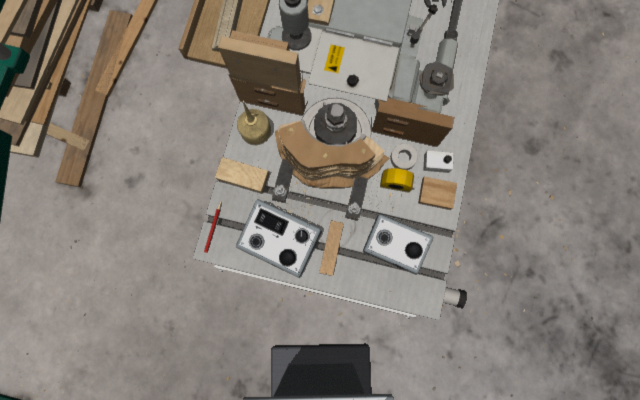

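The scene view shows the console at about (306,263), with the start key near (284,269), the stop key near (327,261), the rocker near (288,244) and the dial near (327,240). In the top view these are at (256,241), (288,257), (270,218) and (302,235). I'll zoom both views for finer pixels.

```bash
python3 - <<'E'
import cv2,numpy as np
a=cv2.imread("pics/top0.png")[195:280,230:330]; b=cv2.imread("pics/scene0.png")[225:305,255:355]
f=lambda i:cv2.resize(i,(800,i.shape[0]*8),interpolation=cv2.INTER_CUBIC)
A=f(a);B=f(b)
A=cv2.resize(A,None,fx=.5,fy=.5,interpolation=cv2.INTER_AREA)
cv2.imwrite("pics/cropT.png",f(a)[:600]); cv2.imwrite("pics/cropS.png",f(b)[:600])
E
```

```text
(no output)
```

View pics/cropT.png

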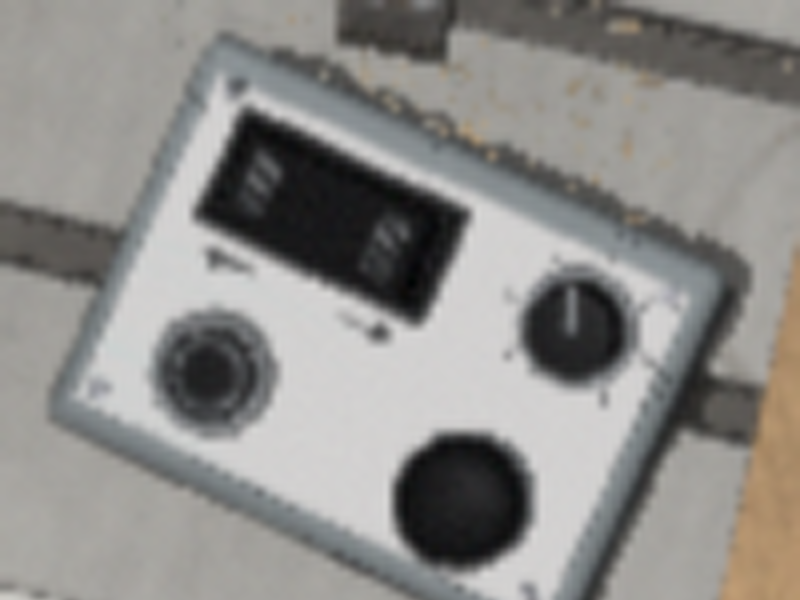

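View pics/cropS.png

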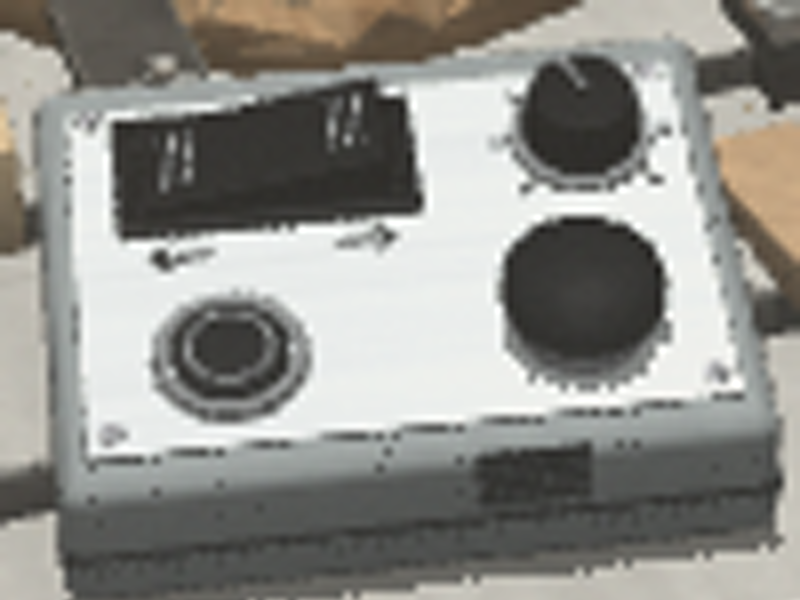

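Crop pixels, top view: start key (214,372), stop head (463,498), dial (577,325). Scene view: start key (232,348), stop head (583,283), dial top (585,93). The rocker's right half is raised, as the task says. Next I'll triangulate these points and fit the console pose.

```bash
cat > h.py <<'E'
import numpy as np
from scipy.optimize import least_squares
from scipy.spatial.transform import Rotation as Ro
from cell import env
def proj(n,P):
    p=env.camera_params(n);E=p["extrinsics"];c=np.atleast_2d(P)@E[:3,:3].T+E[:3,3]
    return np.c_[p["cx"]+p["fx"]*c[:,0]/-c[:,2],p["cy"]+p["fy"]*-c[:,1]/-c[:,2]]
S=0.2276
def face(x,y,z,yaw,p): # p: mm on face (up slope,left,out)
    q=np.atleast_2d(p)/1000.;r=Ro.from_euler('zy',[yaw,-S])
    return np.array([x,y,z])+r.apply(q)
E
python3 - <<'E'
from h import *
cv=lambda u,o:(np.array(u)+.5)/8-.5+np.array(o)
T=cv([[214,372],[463,498],[577,325]],[230,195]);C=cv([[232,348],[583,283],[585,93]],[255,225])
F=[[-27,38,5],[-27,-38,22],[26,-46,17]]
for i in range(3):
    f=lambda P:np.r_[proj("top",P)[0]-T[i],proj("scene",P)[0]-C[i]]
    s=least_squares(f,[.6,.1,.05]);print("tri",s.x.round(4),s.fun.round(2))
g=lambda v:np.r_[(proj("top",face(*v,F))-T).ravel(),(proj("scene",face(*v,F))-C).ravel()]
s=least_squares(g,[.55,.1,.05,-.3]);print("fit",s.x.round(4),np.degrees(s.x[3]),s.fun.round(2))
g2=lambda v:g([v[0],v[1],.051,v[2]])
s2=least_squares(g2,[.55,.1,-.3]);print("fitz",s2.x.round(4),s2.fun.round(2))
print(face(s2.x[0],s2.x[1],.051,s2.x[2],F+[[25,7,14]]).round(4))
E
```

```text
tri [0.4755 0.1229 0.0491] [-0.13 -0.09  0.13  0.02]
tri [0.4402 0.0561 0.0586] [-0.11 -0.09  0.11  0.02]
tri [0.4831 0.0249 0.071 ] [ 0.05  0.04 -0.06 -0.01]
fit [ 0.4842  0.0778  0.0485 -0.4379] -25.087942562582455 [-0.67  0.09  0.4   0.06  0.03 -0.22 -0.15 -0.75  0.86 -1.12 -0.56  2.01]
fitz [ 0.4831  0.0783 -0.4377] [-1.1   0.47  0.06  0.49 -0.27  0.14 -0.18 -1.45  0.97 -1.85 -0.46  1.27]
[[0.4739 0.1242 0.054 ]
 [0.4386 0.0554 0.0633]
 [0.4832 0.0257 0.0685]
 [0.5049 0.0741 0.0704]]
```

```bash
sed -i "s/'zy'/'ZY'/" h.py; python3 - <<'E'
from h import *
cv=lambda u,o:(np.array(u)+.5)/8-.5+np.array(o)
T=cv([[214,372],[463,498],[577,325]],[230,195]);C=cv([[232,348],[583,283],[585,93]],[255,225])
F=[[-27,38,5],[-27,-38,22],[26,-46,17]]
g=lambda v:np.r_[(proj("top",face(*v,F))-T).ravel(),(proj("scene",face(*v,F))-C).ravel()]
s=least_squares(g,[.55,.1,.05,-.3]);print("fit",s.x.round(4),np.degrees(s.x[3]),s.fun.round(2))
g2=lambda v:g([v[0],v[1],.051,v[2]])
s2=least_squares(g2,[.55,.1,-.3]);print("fitz",s2.x.round(4),s2.fun.round(2))
print(face(s2.x[0],s2.x[1],.051,s2.x[2],F+[[25,7,14]]).round(4))
r=Ro.from_euler('ZY',[s2.x[2],-S]).as_matrix();print(r.round(4))
R=r@np.diag([1,-1,-1]);print("tool rpy, tool y= -face y",Ro.from_matrix(R).as_euler('xyz',True))
o=env.get_obs();print(o["tool_pos"],o["tool_rot"])
E
```

```text
fit [ 0.4843  0.0761  0.0473 -0.4688] -26.861939053489085 [ 0.34 -0.65 -0.38  0.22 -0.15  0.31  0.03  0.82  0.3  -1.54 -0.15  0.76]
fitz [ 0.4828  0.0769 -0.4675] [-0.31 -0.06 -0.89  0.86 -0.62  0.83  0.   -0.2   0.48 -2.65 -0.03 -0.38]
[[0.4754 0.1232 0.0498]
 [0.4377 0.0571 0.0663]
 [0.4812 0.0262 0.0734]
 [0.5048 0.0736 0.0703]]
[[ 0.8697  0.4507 -0.2014]
 [-0.439   0.8927  0.1017]
 [ 0.2256  0.      0.9742]]
tool rpy, tool y= -face y [180.         -13.04051942 -26.78647613]
[ 0.22437398 -0.60951709  0.22157286] [-1.79901107e+02  5.81866452e-03  2.02160987e+01]
```

```bash
cat >> h.py <<'E'
V=(.4828,.0769,.051,-.4675)
RF=Ro.from_euler('ZY',[V[3],-S]); RT=RF*Ro.from_matrix(np.diag([-1,1,-1]))
def plan(p0,R0,p1,R1,n):
    d=(np.array(p1)-p0)/n; w=(R0.inv()*R1).as_rotvec()/n; R=R0
    for i in range(n):
        print(np.round(np.r_[R.inv().apply(d)*100,np.degrees(w)],2).tolist()); R=R*Ro.from_rotvec(w)
def cur():
    o=env.get_obs();return o["tool_pos"],Ro.from_euler('xyz',o["tool_rot"],degrees=True),o
E
python3 - <<'E'
from h import *
p,R,o=cur()
v=np.array([.46,-.28,.22]);Rv=Ro.from_euler('xyz',[180,0,85],degrees=True)
plan(p,R,v,Rv,10);print();plan(v,Rv,face(*V,[-27,-38,90])[0],RT,10)
print(face(*V,[-27,-38,90])[0],RT.as_euler('xyz',True))
E
```

```text
[3.35, -2.28, 0.02, -0.01, -0.01, -6.48]
[3.59, -1.89, 0.02, -0.01, -0.01, -6.48]
[3.78, -1.47, 0.02, -0.01, -0.01, -6.48]
[3.92, -1.03, 0.02, -0.01, -0.01, -6.48]
[4.01, -0.58, 0.02, -0.01, -0.01, -6.48]
[4.05, -0.13, 0.02, -0.01, -0.01, -6.48]
[4.04, 0.33, 0.02, -0.01, -0.01, -6.48]
[3.97, 0.78, 0.02, -0.01, -0.01, -6.48]
[3.86, 1.23, 0.02, -0.01, -0.01, -6.48]
[3.7, 1.65, 0.02, -0.01, -0.01, -6.48]

[3.4, -0.66, 0.87, -0.78, -1.15, -6.79]
[3.47, -0.26, 0.8, -0.78, -1.15, -6.79]
[3.49, 0.14, 0.73, -0.78, -1.15, -6.79]
[3.46, 0.54, 0.66, -0.78, -1.15, -6.79]
[3.39, 0.94, 0.61, -0.78, -1.15, -6.79]
[3.26, 1.33, 0.55, -0.78, -1.15, -6.79]
[3.1, 1.7, 0.51, -0.78, -1.15, -6.79]
[2.88, 2.05, 0.48, -0.78, -1.15, -6.79]
[2.63, 2.37, 0.45, -0.78, -1.15, -6.79]
[2.34, 2.66, 0.44, -0.78, -1.15, -6.79]
[0.42406528 0.06398314 0.13258668] [-180.           13.04051942  153.21422308]
```

>>> {"op": "jog_arm", "data": {"motion": [{"x": 3.4, "y": -2.3, "z": 0, "ax": 0, "ay": 0, "az": -6.5}, {"x": 3.6, "y": -1.9, "z": 0, "ax": 0, "ay": 0, "az": -6.5}, {"x": 3.8, "y": -1.5, "z": 0, "ax": 0, "ay": 0, "az": -6.5}, {"x": 3.9, "y": -1.0, "z": 0, "ax": 0, "ay": 0, "az": -6.5}, {"x": 4.0, "y": -0.6, "z": 0, "ax": 0, "ay": 0, "az": -6.5}], "claw": -1, "squeeze": 10}}

```text
time_s: 0.6
tool_pos: [0.3433, -0.4429, 0.2222]
tool_rot: [-180.0, 0.0, 53.0]
force: [0.6, -0.4, 0.3]
grip_width: 0.055
grasp_force: 0.0
```

>>> {"op": "jog_arm", "data": {"motion": [{"x": 4.0, "y": -0.1, "z": 0, "ax": 0, "ay": 0, "az": -6.5}, {"x": 4.0, "y": 0.3, "z": 0, "ax": 0, "ay": 0, "az": -6.5}, {"x": 4.0, "y": 0.8, "z": 0, "ax": 0, "ay": 0, "az": -6.5}, {"x": 3.9, "y": 1.2, "z": 0, "ax": 0, "ay": 0, "az": -6.5}, {"x": 3.7, "y": 1.6, "z": 0, "ax": 0, "ay": 0, "az": -6.5}]}}

```text
time_s: 1.1
tool_pos: [0.4597, -0.2778, 0.2223]
tool_rot: [-180.0, 0.0, 85.5]
force: [-0.3, -0.8, 0.1]
grip_width: 0.0149
grasp_force: 0.0
```

```bash
python3 - <<'E'
from h import *
p,R,o=cur();print(o["time_s"],p,o["tool_rot"],o["qpos"].round(1),o["grip_width"])
plan(p,R,face(*V,[-27,-38,90])[0],RT,10)
E
```

```text
1.1 [ 0.45966077 -0.27783362  0.22225214] [-1.79972513e+02  4.25922330e-05  8.54820616e+01] [ 51.9   6.  -25.2  98.5   2.6  76.1  21.7] 0.014891162420082059
[3.38, -0.62, 0.9, -0.77, -1.15, -6.74]
[3.45, -0.23, 0.82, -0.77, -1.15, -6.74]
[3.47, 0.16, 0.75, -0.77, -1.15, -6.74]
[3.44, 0.56, 0.69, -0.77, -1.15, -6.74]
[3.36, 0.95, 0.63, -0.77, -1.15, -6.74]
[3.24, 1.33, 0.58, -0.77, -1.15, -6.74]
[3.07, 1.7, 0.54, -0.77, -1.15, -6.74]
[2.86, 2.04, 0.5, -0.77, -1.15, -6.74]
[2.61, 2.36, 0.48, -0.77, -1.15, -6.74]
[2.33, 2.64, 0.46, -0.77, -1.15, -6.74]
```

>>> {"op": "jog_arm", "data": {"motion": [{"x": 3.4, "y": -0.6, "z": 0.9, "ax": -0.8, "ay": -1.1, "az": -6.7}, {"x": 3.4, "y": -0.2, "z": 0.8, "ax": -0.8, "ay": -1.2, "az": -6.8}, {"x": 3.5, "y": 0.2, "z": 0.7, "ax": -0.8, "ay": -1.1, "az": -6.7}, {"x": 3.4, "y": 0.6, "z": 0.7, "ax": -0.7, "ay": -1.2, "az": -6.8}, {"x": 3.4, "y": 0.9, "z": 0.6, "ax": -0.8, "ay": -1.2, "az": -6.7}]}}

```text
time_s: 1.6
tool_pos: [0.4425, -0.1069, 0.178]
tool_rot: [178.0, 6.7, 119.1]
force: [0.8, 0.3, 0.2]
grip_width: 0.0005
grasp_force: 0.0
```

>>> {"op": "jog_arm", "data": {"motion": [{"x": 3.2, "y": 1.3, "z": 0.6, "ax": -0.8, "ay": -1.1, "az": -6.7}, {"x": 3.1, "y": 1.7, "z": 0.5, "ax": -0.8, "ay": -1.2, "az": -6.8}, {"x": 2.9, "y": 2.0, "z": 0.5, "ax": -0.8, "ay": -1.1, "az": -6.7}, {"x": 2.6, "y": 2.4, "z": 0.5, "ax": -0.7, "ay": -1.2, "az": -6.8}, {"x": 2.3, "y": 2.6, "z": 0.5, "ax": -0.8, "ay": -1.2, "az": -6.7}]}}

```text
time_s: 2.1
tool_pos: [0.4253, 0.0633, 0.1329]
tool_rot: [-180.0, 13.3, 153.2]
force: [0.6, 0.4, 0.3]
grip_width: 0.0006
grasp_force: 0.0
```

```bash
cat >> h.py <<'E'
def fp(p): # world -> face mm
    return RF.inv().apply(np.array(p)-V[:3])*1000
def rep(*t):
    p,R,o=cur();print(o["time_s"],"face mm",fp(p).round(1),"rot err",np.degrees((R.inv()*RT).as_rotvec()).round(2),"F",RF.inv().apply(o["force"]).round(1),"q",o["qpos"].round(0))
    for q in t: print("to",q,"tool cm",(R.inv().apply(face(*V,q)[0]-p)*100).round(2))
E
python3 - <<'E'
from h import *
rep([-27,-38,50])
import cv2
p=env.camera_params("wrist");print({k:np.round(v,4).tolist() for k,v in p.items()})
cv2.imwrite("pics/w1.png",env.read_camera("wrist")[:,:,::-1])
E
```

```text
2.1 face mm [-25.5 -38.1  90. ] rot err [-0.02  0.27 -0.  ] F [0.5 0.6 0.2] q [ 30. -15. -43. 126.  -2.  55.  51.]
to [-27, -38, 50] tool cm [0.17 0.01 4.  ]
{'fx': 309.7069, 'fy': 309.7069, 'cx': 313.2218, 'cy': 202.063, 'extrinsics': [[0.4508, 0.8926, -0.0001, -0.2473], [-0.7933, 0.4006, -0.4584, 0.3499], [-0.4092, 0.2067, 0.8887, -0.1316], [0.0, 0.0, 0.0, 1.0]]}
```

View pics/w1.png

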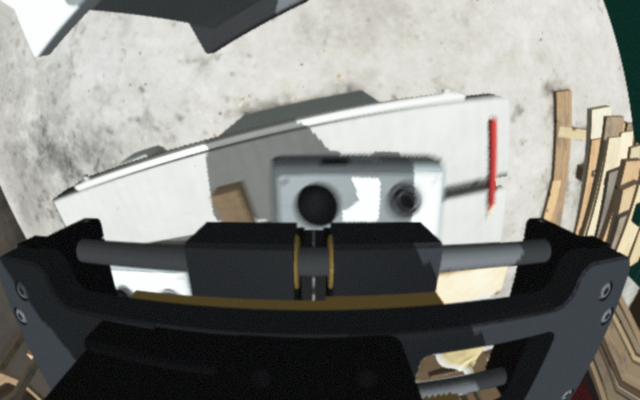

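The wrist view shows the console in front of the fingers, with the stop head at about (317,204) and the start key at about (404,198). I'll use these to check the fit.

```bash
python3 - <<'E'
from h import *
import cv2
p=env.camera_params("wrist");E=p["extrinsics"]
def pw(P):
    c=np.atleast_2d(P)@E[:3,:3].T+E[:3,3];v=np.c_[c[:,0],-c[:,1],-c[:,2]]
    r=np.hypot(v[:,0],v[:,1]);t=np.arctan2(r,v[:,2])
    return np.c_[p["cx"]+p["fx"]*t*v[:,0]/r,p["cy"]+p["fy"]*t*v[:,1]/r]
F=[[-27,38,5],[-27,-38,22]]
print("pred",pw(face(*V,F)).round(1))
im=cv2.imread("pics/w1.png",0)
for (u,v,h) in((317,204,26),(404,198,20)):
    m=(im[v-h:v+h,u-h:u+h]<75).astype(np.uint8)
    n,l,s,c=cv2.connectedComponentsWithStats(m);i=l[h,h];print(s[i],c[i]+[u-h,v-h])
E
```

```text
pred [[398.8 209. ]
 [309.4 214.1]]
[   6    7   46   45 1375] [318.19127273 206.36      ]
[  7   8  24  29 487] [403.61806982 199.91170431]
```

```bash
cat >> h.py <<'E'
def pw(P,p=None):
    p=p or env.camera_params("wrist");E=p["extrinsics"]
    c=np.atleast_2d(P)@E[:3,:3].T+E[:3,3];v=np.c_[c[:,0],-c[:,1],-c[:,2]]
    r=np.hypot(v[:,0],v[:,1]);t=np.arctan2(r,v[:,2])
    return np.c_[p["cx"]+p["fx"]*t*v[:,0]/r,p["cy"]+p["fy"]*t*v[:,1]/r]
E
python3 - <<'E'
from h import *
cv=lambda u,o:(np.array(u)+.5)/8-.5+np.array(o)
T=cv([[214,372],[463,498],[577,325]],[230,195]);C=cv([[232,348],[583,283],[585,93]],[255,225])
W=np.array([[403.6,199.9],[318.2,206.4]])
def tri(i):
    f=lambda P:np.r_[proj("top",P)[0]-T[i],proj("scene",P)[0]-C[i],pw(P)[0]-W[i]]
    s=least_squares(f,[.45,.1,.05]);print("tri3",s.x.round(4),s.fun.round(1))
tri(0);tri(1)
print("tip in wrist",pw(cur()[0]))
def outl(v,im_off=None):
    x,y,yaw=v;r=Ro.from_euler('z',yaw)
    K=np.array([[56,77,64],[56,-77,64],[-56,-77,38],[-56,77,38],[56,77,0],[56,-77,0],[-56,-77,0],[-56,77,0]])/1000.
    return r.apply(K)+[x,y,0]
b=(V[0],V[1],V[3])
# underside centre: face centre lies above it
P=outl(b)
print("top crop",((proj("top",P)-[230,195])*8+3.5).round(0).tolist())
print("scene crop",((proj("scene",P)-[255,225])*8+3.5).round(0).tolist())
print("wrist",pw(P).round(0).tolist())
E
```

```text
tri3 [0.4697 0.1282 0.0511] [-2.8  2.6 -0.8  2.  -1.1  2.1]
tri3 [0.4386 0.0625 0.0587] [-3.2  0.7 -2.4  1.8 -2.2  1.3]
tip in wrist [[314.78957545 242.75758358]]
top crop [[217.0, 21.0], [738.0, 268.0], [555.0, 661.0], [40.0, 409.0], [251.0, 66.0], [739.0, 298.0], [563.0, 664.0], [68.0, 422.0]]
scene crop [[35.0, 86.0], [692.0, 28.0], [787.0, 422.0], [56.0, 497.0], [57.0, 305.0], [688.0, 245.0], [782.0, 557.0], [71.0, 633.0]]
wrist [[426.0, 290.0], [268.0, 293.0], [263.0, 171.0], [441.0, 174.0], [410.0, 253.0], [275.0, 253.0], [269.0, 156.0], [427.0, 160.0]]
```

>>> {"op": "jog_arm", "data": {"motion": [{"x": 0.1, "y": 0, "z": 1.0, "ax": 0, "ay": 0.3, "az": 0}, {"x": 0, "y": 0, "z": 1.5, "ax": 0, "ay": 0, "az": 0}, {"x": 0, "y": 0, "z": 1.5, "ax": 0, "ay": 0, "az": 0}, {"x": 0, "y": 0, "z": 1.0, "ax": 0, "ay": 0, "az": 0}, {"x": 0, "y": 0, "z": 0.5, "ax": 0, "ay": 0, "az": 0}]}}

```text
time_s: 2.65
tool_pos: [0.4355, 0.0558, 0.0782]
tool_rot: [180.0, 12.8, 152.8]
force: [-0.5, 0.0, 0.7]
grip_width: 0.0004
grasp_force: 0.0
```

```bash
cat >> h.py <<'E'
def shot(fn):
    import cv2
    p,R,o=cur();w=env.camera_params("wrist")
    W=env.read_camera("wrist")[:,:,::-1];T=env.read_camera("top")[:,:,::-1];C=env.read_camera("scene")[:,:,::-1]
    def crop(I,cx,cy,hw,hh,s): return cv2.resize(I[cy-hh:cy+hh,cx-hw:cx+hw],None,fx=s,fy=s,interpolation=cv2.INTER_CUBIC)
    a=crop(T,280,240,50,37,4);b=crop(C,305,250,50,37,4);c=crop(W,340,220,100,38,4)
    cv2.imwrite(fn,np.vstack([np.hstack([a,b]),c]))
    f=np.array([fp(p)])
    print("tip px in picture: top",((proj("top",p)-[230,203])*4+1.5).round(0),"scene",((proj("scene",p)-[255,213])*4+1.5+[400,0]).round(0),"wrist",((pw(p,w)-[240,182])*4+1.5+[0,296]).round(0))
    M=face(*V,[[-27,-38,22],[-27,38,5],[25,7,14]])
    print("keys wrist",((pw(M,w)-[240,182])*4+1.5+[0,296]).round(0).tolist())
E
python3 - <<'E'
from h import *
rep([-27,-38,30]);shot("pics/s2.png")
E
```

```text
2.65 face mm [-25.8 -40.2  33.9] rot err [-0.09 -0.24 -0.4 ] F [-0.2 -0.2  0.8] q [ 32.  -8. -47. 128.   4.  48.  45.]
to [-27, -38, 30] tool cm [0.12 0.22 0.39]
tip px in picture: top [[228. 223.]] scene [[699. 158.]] wrist [[301. 541.]]
keys wrist [[315.0, 504.0], [756.0, 462.0], [572.0, 764.0]]
```

View pics/s2.png

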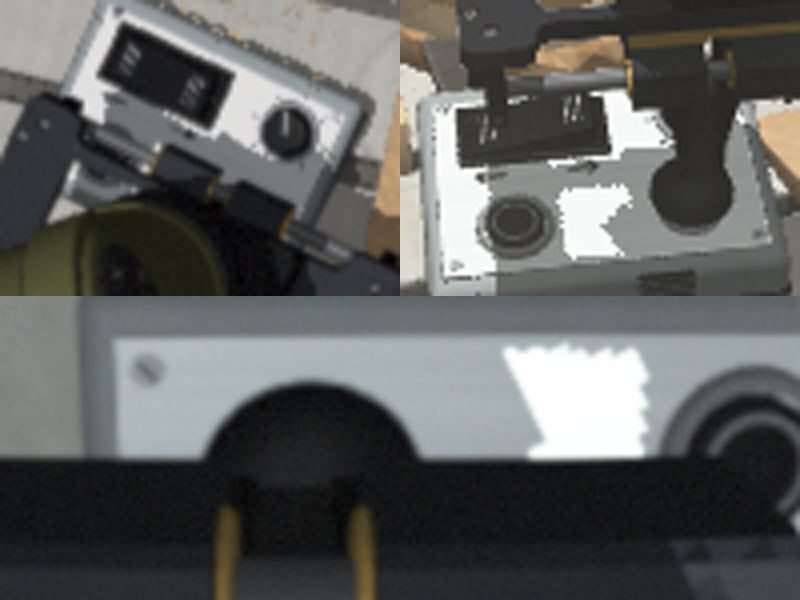

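The combined picture shows the tip at wrist x≈296, with the stop head centred at about (310,480) and the start key at (757,450). Both are within 2 mm of prediction, so I'll lower onto the stop key.

>>> {"op": "jog_arm", "data": {"motion": [{"x": 0.1, "y": 0.2, "z": 0.4, "ax": 0, "ay": -0.2, "az": -0.4}, {"x": 0, "y": 0, "z": 0.4, "ax": 0, "ay": 0, "az": 0}, {"x": 0, "y": 0, "z": 0.2, "ax": 0, "ay": 0, "az": 0}, {"x": 0, "y": 0, "z": 0.1, "ax": 0, "ay": 0, "az": 0}, {"x": 0, "y": 0, "z": 0.1, "ax": 0, "ay": 0, "az": 0}]}}

```text
time_s: 3.3
tool_pos: [0.4385, 0.0578, 0.0675]
tool_rot: [-179.9, 13.1, 153.3]
force: [1.1, -0.0, -0.2]
grip_width: 0.0002
grasp_force: 0.0
```

```bash
python3 - <<'E'
from h import *
rep([-27,-38,17])
E
```

```text
3.3 face mm [-26.4 -37.   23.1] rot err [-0.03  0.09  0.11] F [ 0.9  0.4 -0.4] q [ 32.  -7. -48. 129.   6.  46.  44.]
to [-27, -38, 17] tool cm [ 0.06 -0.1   0.61]
```

>>> {"op": "jog_arm", "data": {"motion": [{"x": 0, "y": 0, "z": 0.1, "ax": 0, "ay": 0, "az": 0}, {"x": 0, "y": 0, "z": 0.1, "ax": 0, "ay": 0, "az": 0}, {"x": 0, "y": 0, "z": 0.1, "ax": 0, "ay": 0, "az": 0}, {"x": 0, "y": 0, "z": 0, "ax": 0, "ay": 0, "az": 0}, {"x": 0, "y": 0, "z": 0, "ax": 0, "ay": 0, "az": 0}]}}

```text
time_s: 3.8
tool_pos: [0.439, 0.0574, 0.0645]
tool_rot: [-179.9, 13.1, 153.3]
force: [-0.1, 0.1, 0.3]
grip_width: 0.0008
grasp_force: 0.0
```

>>> {"op": "jog_arm", "data": {"motion": [{"x": 0, "y": 0, "z": 0.1, "ax": 0, "ay": 0, "az": 0}, {"x": 0, "y": 0, "z": 0.1, "ax": 0, "ay": 0, "az": 0}, {"x": 0, "y": 0, "z": 0, "ax": 0, "ay": 0, "az": 0}, {"x": 0, "y": 0, "z": 0, "ax": 0, "ay": 0, "az": 0}, {"x": 0, "y": 0, "z": 0, "ax": 0, "ay": 0, "az": 0}]}}

```text
time_s: 4.3
tool_pos: [0.4394, 0.0573, 0.0627]
tool_rot: [-179.9, 13.1, 153.3]
force: [-0.2, 0.7, -0.6]
grip_width: 0.0006
grasp_force: 0.0
```

>>> {"op": "jog_arm", "data": {"motion": [{"x": 0, "y": 0, "z": 0.1, "ax": 0, "ay": 0, "az": 0}, {"x": 0, "y": 0, "z": 0.1, "ax": 0, "ay": 0, "az": 0}, {"x": 0, "y": 0, "z": 0, "ax": 0, "ay": 0, "az": 0}, {"x": 0, "y": 0, "z": 0, "ax": 0, "ay": 0, "az": 0}, {"x": 0, "y": 0, "z": 0, "ax": 0, "ay": 0, "az": 0}]}}

```text
time_s: 4.8
tool_pos: [0.4399, 0.0572, 0.0617]
tool_rot: [-179.9, 13.1, 153.3]
force: [-7.1, 0.6, 13.1]
grip_width: 0.0006
grasp_force: 7.2
```

>>> {"op": "jog_arm", "data": {"motion": [{"x": 0, "y": 0, "z": 0.1, "ax": 0, "ay": 0, "az": 0}, {"x": 0, "y": 0, "z": 0.1, "ax": 0, "ay": 0, "az": 0}, {"x": 0, "y": 0, "z": 0, "ax": 0, "ay": 0, "az": 0}, {"x": 0, "y": 0, "z": 0, "ax": 0, "ay": 0, "az": 0}, {"x": 0, "y": 0, "z": 0, "ax": 0, "ay": 0, "az": 0}]}}

```text
time_s: 5.3
tool_pos: [0.4402, 0.0572, 0.0614]
tool_rot: [-179.7, 13.1, 153.4]
force: [-19.0, 2.4, 36.3]
grip_width: 0.0006
grasp_force: 19.6
```

>>> {"op": "jog_arm", "data": {"motion": [{"x": 0, "y": 0, "z": -0.5, "ax": 0, "ay": 0, "az": 0}, {"x": 0, "y": 0, "z": -1.5, "ax": 0, "ay": 0, "az": 0}, {"x": 0, "y": 0, "z": -2.5, "ax": 0, "ay": 0, "az": 0}, {"x": 0, "y": 0, "z": -2.5, "ax": 0, "ay": 0, "az": 0}, {"x": 0, "y": 0, "z": -1.0, "ax": 0, "ay": 0, "az": 0}]}}

```text
time_s: 5.8
tool_pos: [0.4252, 0.0654, 0.1389]
tool_rot: [180.0, 13.3, 153.3]
force: [0.8, 0.0, 1.3]
grip_width: 0.0003
grasp_force: 0.0
```

```bash
python3 - <<'E'
from h import *
import cv2
rep([25,9,90],[25,9,25])
C=env.read_camera("scene")[:,:,::-1];cv2.imwrite("pics/sc3.png",C)
a=cv2.imread("pics/scene0.png")
f=lambda I:cv2.resize(I[228:302,255:355],None,fx=4,fy=4,interpolation=cv2.INTER_CUBIC)
w=env.read_camera("wrist")[:,:,::-1];cv2.imwrite("pics/w3.png",w)
cv2.imwrite("pics/v3.png",np.vstack([np.hstack([f(a),f(C)]),cv2.resize(w[140:214,240:440],None,fx=4,fy=4,interpolation=cv2.INTER_CUBIC)]))
E
```

```text
5.8 face mm [-25.2 -36.3  96.1] rot err [0.04 0.3  0.1 ] F [1.  0.3 1.2] q [ 29. -16. -43. 126.  -2.  56.  51.]
to [25, 9, 90] tool cm [-5.03  4.52  0.64]
to [25, 9, 25] tool cm [-4.99  4.51  7.14]
```

View pics/v3.png

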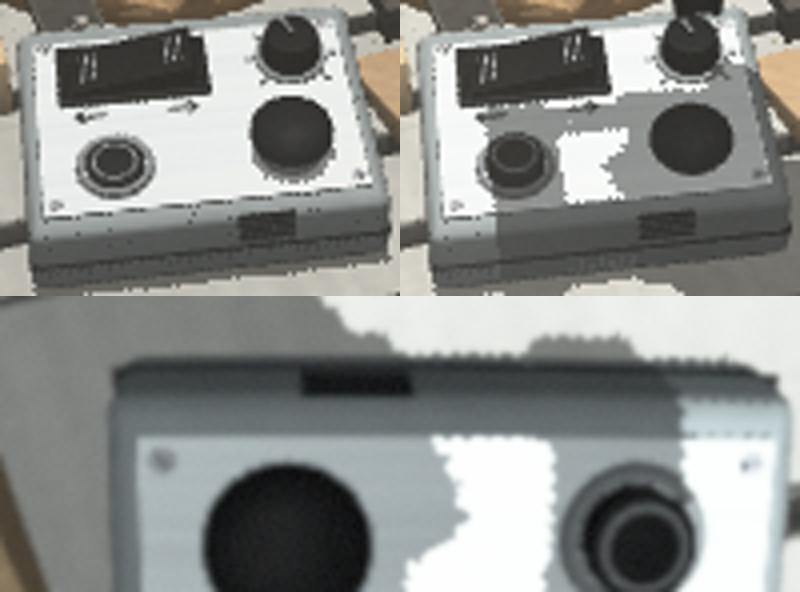

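The scene crop shows the stop head now low at (690,138) and the start key standing out at (516,155). The console hasn't shifted. Next is the rocker.

>>> {"op": "jog_arm", "data": {"motion": [{"x": -2.5, "y": 2.3, "z": 0.3, "ax": 0, "ay": 0.3, "az": 0}, {"x": -2.5, "y": 2.2, "z": 0.3, "ax": 0, "ay": 0, "az": 0}, {"x": 0, "y": 0, "z": 2.5, "ax": 0, "ay": 0, "az": 0}, {"x": 0, "y": 0, "z": 2.5, "ax": 0, "ay": 0, "az": 0}, {"x": 0, "y": 0, "z": 1.0, "ax": 0, "ay": 0, "az": 0}]}}

```text
time_s: 6.4
tool_pos: [0.4988, 0.0763, 0.0796]
tool_rot: [-179.8, 12.5, 153.3]
force: [-0.9, -0.3, -0.2]
grip_width: 0.0005
grasp_force: 0.0
```

```bash
python3 - <<'E'
from h import *
rep([25,9,18],[25,9,8])
E
```

```text
6.4 face mm [20.6  6.7 24.6] rot err [-0.13 -0.57  0.13] F [-0.7 -0.7 -0.1] q [ 31.   4. -50. 120.  16.  50.  35.]
to [25, 9, 18] tool cm [-0.45  0.23  0.65]
to [25, 9, 8] tool cm [-0.46  0.23  1.65]
```

>>> {"op": "jog_arm", "data": {"motion": [{"x": -0.4, "y": 0.2, "z": 0.3, "ax": 0, "ay": -0.5, "az": 0}, {"x": 0, "y": 0, "z": 0.3, "ax": 0, "ay": 0, "az": 0}, {"x": 0, "y": 0, "z": 0.2, "ax": 0, "ay": 0, "az": 0}, {"x": 0, "y": 0, "z": 0.2, "ax": 0, "ay": 0, "az": 0}, {"x": 0, "y": 0, "z": 0, "ax": 0, "ay": 0, "az": 0}]}}

```text
time_s: 6.9
tool_pos: [0.5075, 0.0757, 0.0751]
tool_rot: [-179.9, 13.4, 153.3]
force: [-0.4, 0.0, -0.1]
grip_width: 0.0006
grasp_force: 0.0
```

>>> {"op": "jog_arm", "data": {"motion": [{"x": 0, "y": 0, "z": 0.1, "ax": 0, "ay": 0, "az": 0}, {"x": 0, "y": 0, "z": 0.1, "ax": 0, "ay": 0, "az": 0}, {"x": 0, "y": 0, "z": 0.1, "ax": 0, "ay": 0, "az": 0}, {"x": 0, "y": 0, "z": 0, "ax": 0, "ay": 0, "az": 0}, {"x": 0, "y": 0, "z": 0, "ax": 0, "ay": 0, "az": 0}]}}

```text
time_s: 7.4
tool_pos: [0.508, 0.0752, 0.0719]
tool_rot: [-179.9, 13.3, 153.3]
force: [-0.3, -0.8, 2.0]
grip_width: 0.0002
grasp_force: 0.9
```

```bash
python3 - <<'E'
from h import *
rep([25,9,8])
E
```

```text
7.4 face mm [27.4  9.9 15.1] rot err [-0.05  0.3   0.1 ] F [ 0.5 -0.8  1.9] q [ 30.   6. -49. 120.  19.  48.  33.]
to [25, 9, 8] tool cm [ 0.24 -0.09  0.71]
```

Contact. I'll keep pressing, with the x and y corrected slightly.

>>> {"op": "jog_arm", "data": {"motion": [{"x": 0.1, "y": -0.1, "z": 0.1, "ax": 0, "ay": 0, "az": 0}, {"x": 0, "y": 0, "z": 0.1, "ax": 0, "ay": 0, "az": 0}, {"x": 0, "y": 0, "z": 0.1, "ax": 0, "ay": 0, "az": 0}, {"x": 0, "y": 0, "z": 0, "ax": 0, "ay": 0, "az": 0}, {"x": 0, "y": 0, "z": 0, "ax": 0, "ay": 0, "az": 0}]}}

```text
time_s: 7.9
tool_pos: [0.5068, 0.0748, 0.0682]
tool_rot: [-179.9, 13.3, 153.3]
force: [-0.3, -0.1, -0.8]
grip_width: 0.0004
grasp_force: 0.0
```

>>> {"op": "jog_arm", "data": {"motion": [{"x": 0, "y": 0, "z": 0.1, "ax": 0, "ay": 0, "az": 0}, {"x": 0, "y": 0, "z": 0.1, "ax": 0, "ay": 0, "az": 0}, {"x": 0, "y": 0, "z": 0, "ax": 0, "ay": 0, "az": 0}, {"x": 0, "y": 0, "z": 0, "ax": 0, "ay": 0, "az": 0}, {"x": 0, "y": 0, "z": 0, "ax": 0, "ay": 0, "az": 0}]}}

```text
time_s: 8.4
tool_pos: [0.5076, 0.0745, 0.0667]
tool_rot: [-179.9, 13.3, 153.3]
force: [0.0, -0.4, 0.1]
grip_width: 0.0005
grasp_force: 0.0
```

>>> {"op": "jog_arm", "data": {"motion": [{"x": 0, "y": 0, "z": -0.5, "ax": 0, "ay": 0, "az": 0}, {"x": 0, "y": 0, "z": -1.5, "ax": 0, "ay": 0, "az": 0}, {"x": 0, "y": 0, "z": -2.5, "ax": 0, "ay": 0, "az": 0}, {"x": 1.5, "y": 0.8, "z": -2.5, "ax": 0, "ay": 0, "az": 0}, {"x": 3.0, "y": 1.6, "z": -1.0, "ax": 0, "ay": 0, "az": 0}]}}

```text
time_s: 8.9
tool_pos: [0.4649, 0.1236, 0.1372]
tool_rot: [179.9, 13.6, 153.1]
force: [0.2, 0.6, -0.9]
grip_width: 0.0005
grasp_force: 0.0
```

```bash
python3 - <<'E'
from h import *
import cv2
rep([-27,38,60],[-27,38,14])
C=env.read_camera("scene")[:,:,::-1];T=env.read_camera("top")[:,:,::-1];w=env.read_camera("wrist")[:,:,::-1]
f=lambda I,u,v:cv2.resize(I[v-37:v+37,u-50:u+50],None,fx=4,fy=4,interpolation=cv2.INTER_CUBIC)
cv2.imwrite("pics/v4.png",np.vstack([np.hstack([f(T,280,240),f(C,305,265)]),cv2.resize(w[140:214,200:400],None,fx=4,fy=4,interpolation=cv2.INTER_CUBIC)]))
E
```

```text
8.9 face mm [-16.7  33.6  92.3] rot err [ 0.09  0.53 -0.13] F [-0.2  0.6 -0.9] q [ 30.  -6. -52. 119.   6.  56.  37.]
to [-27, 38, 60] tool cm [1.07 0.43 3.22]
to [-27, 38, 14] tool cm [1.11 0.42 7.82]
```

View pics/v4.png

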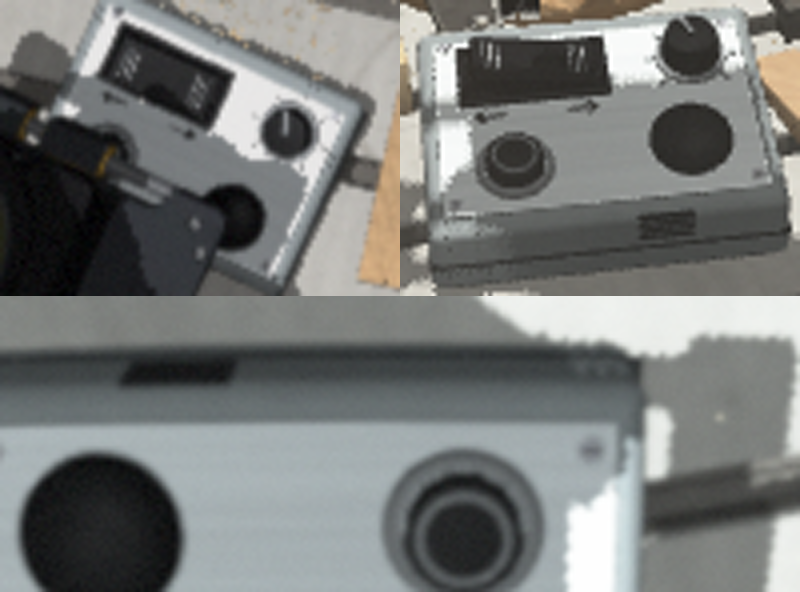

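The scene view shows the rocker tipped over with its left half raised at (487,50), the stop still in and the start out at (516,155). Now the start key.

>>> {"op": "jog_arm", "data": {"motion": [{"x": 0.6, "y": 0.2, "z": 1.0, "ax": 0, "ay": 0.5, "az": 0}, {"x": 0.5, "y": 0.2, "z": 1.5, "ax": 0, "ay": 0, "az": 0}, {"x": 0, "y": 0, "z": 2.0, "ax": 0, "ay": 0, "az": 0}, {"x": 0, "y": 0, "z": 1.5, "ax": 0, "ay": 0, "az": 0}, {"x": 0, "y": 0, "z": 0.5, "ax": 0, "ay": 0, "az": 0}]}}

```text
time_s: 9.55
tool_pos: [0.4666, 0.1246, 0.0654]
tool_rot: [-179.8, 12.5, 153.3]
force: [-0.2, -0.6, -0.8]
grip_width: 0.0003
grasp_force: 0.0
```

```bash
python3 - <<'E'
from h import *
rep([-27,38,10],[-27,38,5])
E
```

```text
9.55 face mm [-31.8  35.2  22.2] rot err [-0.14 -0.5   0.05] F [-0.1 -0.6 -0.8] q [ 29.   3. -55. 123.  17.  49.  27.]
to [-27, 38, 10] tool cm [-0.49  0.28  1.21]
to [-27, 38, 5] tool cm [-0.49  0.28  1.71]
```

>>> {"op": "jog_arm", "data": {"motion": [{"x": -0.4, "y": 0.2, "z": 0.4, "ax": 0, "ay": -0.4, "az": 0}, {"x": 0, "y": 0, "z": 0.3, "ax": 0, "ay": 0, "az": 0}, {"x": 0, "y": 0, "z": 0.2, "ax": 0, "ay": 0, "az": 0}, {"x": 0, "y": 0, "z": 0, "ax": 0, "ay": 0, "az": 0}, {"x": 0, "y": 0, "z": 0, "ax": 0, "ay": 0, "az": 0}]}}

```text
time_s: 10.05
tool_pos: [0.4744, 0.125, 0.0608]
tool_rot: [-180.0, 13.3, 153.3]
force: [0.2, -0.7, 0.1]
grip_width: 0.0005
grasp_force: 0.0
```

```bash
python3 - <<'E'
from h import *
rep([-27,38,10],[-27,38,5])
E
```

```text
10.05 face mm [-26.2  39.1  16.1] rot err [-0.02  0.23  0.12] F [ 0.5 -0.6 -0. ] q [ 28.   5. -55. 122.  20.  48.  25.]
to [-27, 38, 10] tool cm [ 0.08 -0.11  0.61]
to [-27, 38, 5] tool cm [ 0.08 -0.11  1.11]
```

>>> {"op": "jog_arm", "data": {"motion": [{"x": 0.1, "y": -0.1, "z": 0.2, "ax": 0, "ay": 0, "az": 0}, {"x": 0, "y": 0, "z": 0.2, "ax": 0, "ay": 0, "az": 0}, {"x": 0, "y": 0, "z": 0.1, "ax": 0, "ay": 0, "az": 0}, {"x": 0, "y": 0, "z": 0.1, "ax": 0, "ay": 0, "az": 0}, {"x": 0, "y": 0, "z": 0.1, "ax": 0, "ay": 0, "az": 0}]}}

```text
time_s: 10.55
tool_pos: [0.4742, 0.1235, 0.0533]
tool_rot: [-179.9, 13.2, 153.3]
force: [-0.6, 0.2, 1.0]
grip_width: 0.0005
grasp_force: 0.8
```

>>> {"op": "jog_arm", "data": {"motion": [{"x": 0, "y": 0, "z": 0.1, "ax": 0, "ay": 0, "az": 0}, {"x": 0, "y": 0, "z": 0.1, "ax": 0, "ay": 0, "az": 0}, {"x": 0, "y": 0, "z": 0.1, "ax": 0, "ay": 0, "az": 0}, {"x": 0, "y": 0, "z": 0, "ax": 0, "ay": 0, "az": 0}, {"x": 0, "y": 0, "z": 0, "ax": 0, "ay": 0, "az": 0}]}}

```text
time_s: 11.05
tool_pos: [0.4749, 0.1234, 0.0503]
tool_rot: [-179.9, 13.2, 153.3]
force: [-0.2, 0.4, -0.8]
grip_width: 0.0004
grasp_force: 0.0
```

```bash
python3 - <<'E'
from h import *
rep([-27,38,5])
E
```

```text
11.05 face mm [-27.5  38.    5.7] rot err [-0.03  0.18  0.11] F [-0.5  0.3 -0.7] q [ 27.   6. -54. 123.  22.  47.  23.]
to [-27, 38, 5] tool cm [-0.05  0.    0.07]
```

>>> {"op": "jog_arm", "data": {"motion": [{"x": 0, "y": 0, "z": 0.1, "ax": 0, "ay": 0, "az": 0}, {"x": 0, "y": 0, "z": 0, "ax": 0, "ay": 0, "az": 0}, {"x": 0, "y": 0, "z": 0, "ax": 0, "ay": 0, "az": 0}, {"x": 0, "y": 0, "z": 0, "ax": 0, "ay": 0, "az": 0}, {"x": 0, "y": 0, "z": 0, "ax": 0, "ay": 0, "az": 0}]}}

```text
time_s: 11.55
tool_pos: [0.4751, 0.1234, 0.0502]
tool_rot: [-179.9, 13.2, 153.3]
force: [-4.9, -0.4, 9.7]
grip_width: 0.0008
grasp_force: 5.1
```

>>> {"op": "jog_arm", "data": {"motion": [{"x": 0, "y": 0, "z": -0.5, "ax": 0, "ay": 0, "az": 0}, {"x": 0, "y": 0, "z": -1.5, "ax": 0, "ay": 0, "az": 0}, {"x": 0, "y": 0, "z": -2.5, "ax": 0, "ay": 0, "az": 0}, {"x": 0, "y": 0, "z": -3.0, "ax": 0, "ay": 0, "az": 0}, {"x": 0, "y": 0, "z": -2.5, "ax": 0, "ay": 0, "az": 0}]}}

```text
time_s: 12.05
tool_pos: [0.4546, 0.1341, 0.1482]
tool_rot: [-180.0, 13.3, 153.4]
force: [0.3, -0.0, -0.5]
grip_width: 0.0006
grasp_force: 0.0
```

```bash
python3 - <<'E'
from h import *
import cv2
rep()
C=env.read_camera("scene")[:,:,::-1];T=env.read_camera("top")[:,:,::-1];w=env.read_camera("wrist")[:,:,::-1]
f=lambda I,u,v:cv2.resize(I[v-37:v+37,u-50:u+50],None,fx=4,fy=4,interpolation=cv2.INTER_CUBIC)
cv2.imwrite("pics/v5.png",np.vstack([np.hstack([f(T,280,240),f(C,305,265)]),np.hstack([f(T,400,240),f(C,415,220)])]))
E
```

```text
12.05 face mm [-27.7  38.4 106.2] rot err [0.01 0.23 0.14] F [ 0.2  0.1 -0.6] q [ 30.  -8. -54. 119.   4.  58.  38.]
```

View pics/v5.png

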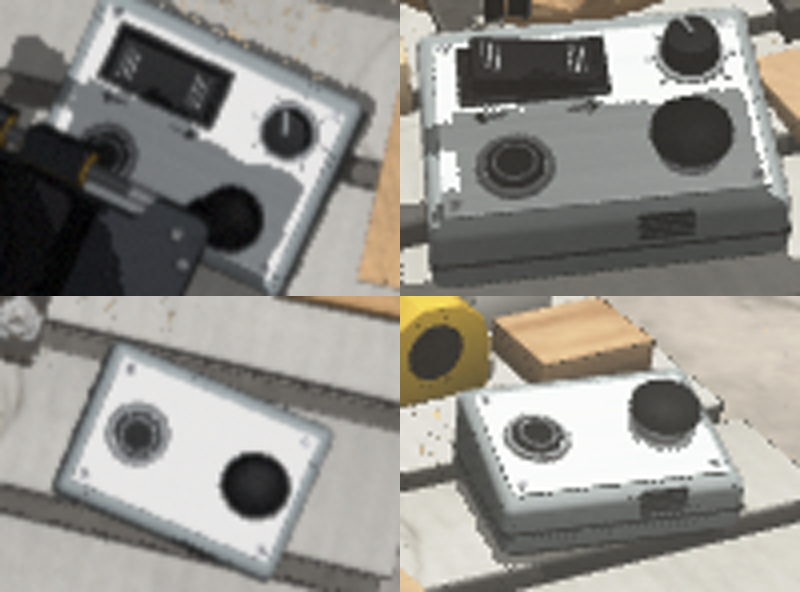

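The start key is in at (516,163), the stop is out again at (691,132), and the rocker is tipped over with its left half up. The extractor's start is still in and its stop out. The arm is clear of everything, so I'll hand the job in.

```bash
python3 -c "
from cell import env
print(env.sign_off())"
```

```text
the job is handed in; nothing more can be done
None
```

The job is done and handed in at about 12 s: on the feeder console I pressed stop in, tipped the rocker to its right-hand side, then pressed start in until it stayed, and the last pictures show the extractor's box as it was.

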